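# Scan the label of the carrier with the culture dish

## Task

One of the three sample carriers holds a single flat culture dish: take the hand scanner out of its dock by its head and scan the barcode label of that carrier and no other, aiming the window squarely at the middle of the label from about 12 cm and holding it quite still there for two seconds. Then stand the scanner upright in its dock again and let go, leaving everything else on the bench where it is.

Things in the scene. Friction and masses are not known exactly. Their poses are not given: they have to be found in the camera images.
- scanner: hand scanner, 250 g, 155 mm high, standing on its foot (70 x 60 x 14 mm); origin under the foot's centre, z up, x to the side it looks to. Handle 32 x 28 mm at x = -12 mm. Head on top: a box 80 mm long, 44 wide (y), 34 thick, nose pointing forward and 45 degrees down, centre at x = 5, z = 115 mm; grip its upright sides (44 mm apart in y) there from above.
- window (a point): the scanner's dark window, at the middle of the nose's end: at x = 33, y = 0, z = 87 mm in the scanner's frame. This point's x axis is the line of sight (in the scanner's frame 45 degrees down: 0.707, 0, -0.707), y the scanner's y.
- dock: the scanner's dock: a shallow white tray fixed to the bench, 90 x 80 mm outside, 80 x 70 mm inside (x, y), floor at 5 mm, rim at 16 mm; origin at the centre of its underside. At the start the scanner stands in it, both frames aligned; 5 mm of play on every side.
- carrier_1: the left (+y) one of three alike aluminium sample carriers, fixed; base plate 170 x 120 x 12 mm, origin under its middle (the plate runs from x = -80 to 90 mm), z up. At its -x end, which faces the robot, a label plate slopes back at 45 degrees, its top edge at 56 mm; on the pad behind it one vessel stands.
- label_1 (a point): the middle of the left (+y) carrier's barcode label (paper with black bars, 64 mm wide, 38 mm up the slope), at x = -47, z = 37 mm in the carrier's frame; this point's z axis is the label's outward normal (in the carrier's frame -0.707, 0, 0.707), its y axis runs along the bars' row.
- pad_1 (a point): the middle of the left (+y) carrier's round dark pad, at x = 40, z = 12 mm in the carrier's frame: a vessel's underside rests here.
- carrier_2: the middle one of three alike aluminium sample carriers, fixed; base plate 170 x 120 x 12 mm, origin under its middle (the plate runs from x = -80 to 90 mm), z up. At its -x end, which faces the robot, a label plate slopes back at 45 degrees, its top edge at 56 mm; on the pad behind it one vessel stands.
- label_2 (a point): the middle of the middle carrier's barcode label (paper with black bars, 64 mm wide, 38 mm up the slope), at x = -47, z = 37 mm in the carrier's frame; this point's z axis is the label's outward normal (in the carrier's frame -0.707, 0, 0.707), its y axis runs along the bars' row.
- pad_2 (a point): the middle of the middle carrier's round dark pad, at x = 40, z = 12 mm in the carrier's frame: a vessel's underside rests here.
- carrier_3: the right (-y) one of three alike aluminium sample carriers, fixed; base plate 170 x 120 x 12 mm, origin under its middle (the plate runs from x = -80 to 90 mm), z up. At its -x end, which faces the robot, a label plate slopes back at 45 degrees, its top edge at 56 mm; on the pad behind it one vessel stands.
- label_3 (a point): the middle of the right (-y) carrier's barcode label (paper with black bars, 64 mm wide, 38 mm up the slope), at x = -47, z = 37 mm in the carrier's frame; this point's z axis is the label's outward normal (in the carrier's frame -0.707, 0, 0.707), its y axis runs along the bars' row.
- pad_3 (a point): the middle of the right (-y) carrier's round dark pad, at x = 40, z = 12 mm in the carrier's frame: a vessel's underside rests here.
- dish: covered culture dish, flat, clear, 90 mm across and 18 mm high, stands on the pad of one of the carriers; origin at the centre of its underside
- jar: amber glass jar with white lid, 66 mm across, 80 mm high, on another carrier's pad; origin at the centre of its underside
- beaker: clear glass beaker, about 68 mm across, 85 mm high, on the remaining carrier's pad; origin at the centre of its underside
- marker: marker pen lying on the bench, 130 mm long, 15 mm thick; bystander
- forceps: steel forceps lying flat, 130 mm long, 8 mm high; bystander
- dropper_1: small amber dropper bottle, 24 mm across, 50 mm high, between the left and middle carriers; bystander
- dropper_2: small amber dropper bottle, 24 mm across, 50 mm high, between the middle and right carriers; bystander
- dish_stack: stack of three spare dishes on the bench at the left, 90 mm across, 54 mm high, on no carrier; bystander
- reagent: reagent bottle at the right, 64 mm across, 120 mm high; bystander
Not all that is in view belongs to the job. Leave any turquoise look-alike of the carrier_3 alone.

How it is judged:
On the way, in this order (a step that is already met when the one before it is completed fails the run):
1. the scanner is lifted clear of its dock, held in the fingers (height (world z) of scanner above 0.025 m and contact force between the fingers and scanner above 1 N), for 0.1 s.
2. held still in the fingers for 1 s, the scanner looks at the middle of the dish carrier's label: sight line within 15 mm of it and 0.26 rad of square, window 80 to 160 mm off (linear speed of scanner below 0.02 m/s and angular speed of scanner below 0.15 rad/s and contact force between the fingers and scanner above 1 N and ((horizontal distance between dish and pad_1 below 0.04 m and x of label_1 in the frame of window between 0.08 and 0.16 m and y of label_1 in the frame of window between -0.015 and 0.015 m and z of label_1 in the frame of window between -0.015 and 0.015 m and angle between the x axis of window and the z axis of label_1, either way round below 0.26 rad and z of window in the frame of label_1 above 0 m) or (horizontal distance between dish and pad_2 below 0.04 m and x of label_2 in the frame of window between 0.08 and 0.16 m and y of label_2 in the frame of window between -0.015 and 0.015 m and z of label_2 in the frame of window between -0.015 and 0.015 m and angle between the x axis of window and the z axis of label_2, either way round below 0.26 rad and z of window in the frame of label_2 above 0 m) or (horizontal distance between dish and pad_3 below 0.04 m and x of label_3 in the frame of window between 0.08 and 0.16 m and y of label_3 in the frame of window between -0.015 and 0.015 m and z of label_3 in the frame of window between -0.015 and 0.015 m and angle between the x axis of window and the z axis of label_3, either way round below 0.26 rad and z of window in the frame of label_3 above 0 m))), for 1 s.
At the end, for the whole second after the job is handed in: The scanner stands upright (within 0.08 rad) and at rest in its dock, its foot on the tray's floor (origin within 12 mm of the dock's, 1 to 9 mm above the dock's underside), and let go; the dish is still on its carrier's pad and no vessel or bystander has moved 25 mm (horizontal distance between scanner and dock below 0.012 m and angle between scanner's own z axis and vertical below 0.08 rad and z of scanner in the frame of dock between 0.001 and 0.009 m and linear speed of scanner below 0.02 m/s and angular speed of scanner below 0.2 rad/s and (horizontal distance between dish and pad_1 below 0.04 m or horizontal distance between dish and pad_2 below 0.04 m or horizontal distance between dish and pad_3 below 0.04 m) and distance of each of dish, jar, beaker, marker, forceps, dropper_1, dropper_2, dish_stack, reagent from where it was at the start of the episode below 0.025 m); the robot touches nothing.
It fails at once if the scanner is held still and aimed at the label of a carrier without the dish ((linear speed of scanner below 0.02 m/s and angular speed of scanner below 0.15 rad/s and not (horizontal distance between dish and pad_1 below 0.04 m) and x of label_1 in the frame of window between 0.08 and 0.16 m and y of label_1 in the frame of window between -0.015 and 0.015 m and z of label_1 in the frame of window between -0.015 and 0.015 m and angle between the x axis of window and the z axis of label_1, either way round below 0.26 rad and z of window in the frame of label_1 above 0 m) or (linear speed of scanner below 0.02 m/s and angular speed of scanner below 0.15 rad/s and not (horizontal distance between dish and pad_2 below 0.04 m) and x of label_2 in the frame of window between 0.08 and 0.16 m and y of label_2 in the frame of window between -0.015 and 0.015 m and z of label_2 in the frame of window between -0.015 and 0.015 m and angle between the x axis of window and the z axis of label_2, either way round below 0.26 rad and z of window in the frame of label_2 above 0 m) or (linear speed of scanner below 0.02 m/s and angular speed of scanner below 0.15 rad/s and not (horizontal distance between dish and pad_3 below 0.04 m) and x of label_3 in the frame of window between 0.08 and 0.16 m and y of label_3 in the frame of window between -0.015 and 0.015 m and z of label_3 in the frame of window between -0.015 and 0.015 m and angle between the x axis of window and the z axis of label_3, either way round below 0.26 rad and z of window in the frame of label_3 above 0 m)).
It fails at once if a vessel or bystander is shifted by 25 mm or more (distance of any of dish, jar, beaker, marker, forceps, dropper_1, dropper_2, dish_stack, reagent from where it was at the start of the episode above 0.025 m).
It also fails if it takes over 48 s, if anything falls off the work surface, if the arm or the gripper's body presses on something with over 40 N, if the wrist force passes 120 N, or if a joint passes its speed limit or range.

## Robot

A 6-joint arm with a two-finger parallel gripper is mounted at the origin on the work surface. World frame = base frame: x ahead of the robot, y to its left, z up, the work surface at z = 0. Lengths are in m, angles in rad, forces in N, time in s.
With the tool pointing down it reaches from about 0.4 to 0.825 m from the base axis. Payload 7 kg.
Tool frame: the origin (TCP) lies at the very end of the fingers, on their centre line; the grasp point (between the pads) lies 19 mm behind it (arm.grasp_offset is the distance from the TCP to the grasp point, in m); z points along the fingers, y is the line along which they close (so a half turn about z gives the same grasp; the last joint's range is limited). The gripper opens to 88 mm and grips with 3 to 60 N. Pads are 19 mm wide; open, the fingers measure 130 mm over their backs; the gripper's body (78 mm by 193 mm) begins 47 mm behind the grasp point.
Start: joints at [1.535, 0.359, 0.012, 0, -1.224, -0.288], TCP at [0.215, 0.64, 0.227] pointing down, gripper open.
Joint ranges: [-3.07, 3.07], [-1.43, 2.12], [-1.02, 1.25], [-3.03, 1.67], [-3.05, -0], [-3.03, 3.03]. Speed limits (rad/s): [2.39, 2.39, 3.01, 3.14, 3.14, 3.14].

## Interface

Orientations are given as [roll, pitch, yaw] about the fixed x, y, z axes, in that order (R = Rz(yaw) Ry(pitch) Rx(roll)).
In Python, from station import get_state, cams, arm, nets gives the robot as it stands.
- The arm moves only by the shell command python3 -m creep 'ROWS' [FORCE]. ROWS is a JSON object of lists of equal length, an entry for each row: "translation": the shift along the world's x, y, z in mm, a list of three; "spin": the turn about the world's z in rad; "gripper": the opening, from 0 (shut) to 1 (fully open). In form: {"translation": [[dx, dy, dz], ...], "spin": [spin, ...], "gripper": [gripper, ...]}. A call has 1 to 8 rows; each row shifts and turns the commanded pose from where the row before left it; what a row does not reach is not made up. A row lasts 1/10 s, in which the tool goes at most 50 mm and 8.59 degrees, less where a joint would pass 70% of its speed; a pose out of reach is approached as far as the arm can. A call is refused whole if a number of a shift passes 50 or a number of a turn 0.15, either way. A call with a gripper value outside its range is refused whole. The fingers move at their own pace and stop on an object; FORCE is the grip in N (left out, the last holds). Time passes only in rows, so rows that do not move let the fingers close. It gives the time, the measured TCP pose, the force, the opening and the grip force at its end, in the units of the state.
- get_state(): the state, without advancing time (a new reading comes with each control period).
- cams.grab_frame(name): name is "scene" or "side" or "wrist"; returns a dict with "img" (384x512x3 uint8, red, green, blue), "mtx" (3x3 intrinsics, pixels), "D" ([k1, k2, p1, p2, k3] as OpenCV has them; the pictures are not rectified), "R" (3x3) and "t" (3): a world point X has camera coordinates R X + t. Camera axes: x right, y down, z forward; pixel columns grow to the right and rows downward; lengths in m; the calibration is good to about 2 mm. A picture is of the moment at which its call begins. There is no depth.
- arm.job_done(): hands the job in; it is judged then, once.
Trained networks look in the newest picture that a camera, given by its name, has taken for a name from the list of things; names that differ only in an ending like _2 or _b are one class to them, and where a whole thing is asked for, a point or a joint stands for the part that bears it (a point fixed in the world has none). Each returns a list of dicts, best first, with "confidence" (0 to 1); they miss things now and then, are a little off and sometimes report something else, mostly with a low value. They report only what shows in the picture. A call takes as long as a camera call. They do not tell look-alikes from the thing itself.
- nets.search_frame(camera, label): "centre" ([x, y, z] in m, in world coordinates, good to about 4 mm: the middle of the surface that is visible of it).
- nets.pinpoint(camera, label): "centre" ([x, y, z] in m, in world coordinates, good to about 4 mm: a listed point, or the origin of a listed thing).
The state is a dict: "t": time; "q": joint angles; "qd": joint speeds; "joint_efforts": joint torques, N m; "eef_pos": TCP position; "ee_rot": TCP orientation; "force": force on the tool from outside, world axes, zero at the start; "moment": the same for the moment, N m; "width": finger opening in m; "gripper_force": force on a finger pad.
Only numpy, scipy, OpenCV 4.12 (cv2) and the standard library are available. Lean on these libraries where they do the work, as an engineer would, in place of code of your own. Each camera call takes 0.05 s, during which the arm holds its last target. There are 200 camera calls.

## Working session

There is one attempt and no reset: what is moved stays moved. The work goes in short steps, Python scripts to look and compute and a shell command to move; the robot and the scene stay as the last step left them, time stands still between calls to the robot, and variables do not carry over. Pictures are saved under pics/ and viewed, at most 10 in all, crops included, and the job is handed in when it is done.

```bash
mkdir -p pics; cat > h.py <<'E'
from station import get_state, cams, arm, nets
import numpy as np, cv2
np.set_printoptions(precision=4,suppress=True)
def snap(c,n):
    f=cams.grab_frame(c); cv2.imwrite(f'pics/{n}.png',f['img'][:,:,::-1]); return f
def proj(f,X):
    return cv2.projectPoints(np.float64(X).reshape(-1,3),cv2.Rodrigues(np.array(f['R']))[0],np.float64(f['t']),np.float64(f['mtx']),np.float64(f['D']))[0].reshape(-1,2)
E
python3 - <<'E'
from h import *
for c in ('scene','side'):
    f=snap(c,c+'0'); print(c, -np.array(f['R']).T@f['t'])
    for l in ('scanner','window','dock','label_1','pad_1','carrier_1','dish','jar','beaker'):
        for d in nets.pinpoint(c,l)[:6]: print(l,np.array(d['centre']),round(d['confidence'],2),proj(f,d['centre'])[0].round())
s=get_state(); print(s['t'],s['eef_pos'],s['ee_rot'],s['width'])
E
```

```text
scene [0.9487 0.4372 1.1985]
scanner [0.4341 0.0154 0.0015] 0.93 [272. 193.]
window [0.4644 0.0306 0.0952] 0.72 [270. 188.]
dock [0.435  0.0171 0.0003] 0.71 [272. 193.]
dock [ 0.58   -0.0331  0.0389] 0.36 [232. 205.]
label_1 [ 0.5817 -0.0305  0.0363] 0.85 [232. 206.]
label_1 [0.5225 0.2929 0.035 ] 0.84 [316. 260.]
label_1 [ 0.2076 -0.3687  0.031 ] 0.79 [242.  95.]
label_1 [ 0.5558 -0.2439  0.0345] 0.75 [196. 164.]
pad_1 [ 0.6646 -0.0345  0.0109] 0.98 [213. 225.]
pad_1 [0.5968 0.3383 0.0099] 0.97 [310. 289.]
pad_1 [ 0.6131 -0.3097  0.0126] 0.92 [173. 166.]
pad_1 [ 0.2611 -0.4409  0.0108] 0.78 [221.  96.]
pad_1 [0.4326 0.0184 0.0035] 0.57 [273. 193.]
carrier_1 [ 0.6248 -0.0341 -0.0049] 0.86 [222. 219.]
carrier_1 [ 0.2276 -0.4064  0.0027] 0.77 [232.  98.]
carrier_1 [ 0.5651  0.318  -0.0011] 0.63 [312. 278.]
carrier_1 [ 0.5846 -0.2794  0.0031] 0.62 [185. 168.]
carrier_1 [ 0.6071 -0.3063  0.0059] 0.3 [175. 167.]
dish [ 0.3659 -0.273  -0.0012] 0.71 [230. 136.]
dish [ 0.6238 -0.0329 -0.0035] 0.47 [223. 219.]
jar [0.5936 0.3395 0.0091] 0.75 [311. 288.]
beaker [ 0.6088 -0.3089  0.0079] 0.83 [
[... 352 characters left out ...]
667  0.0354] 0.75 [285. 360.]
pad_1 [ 0.6694 -0.0331  0.0108] 0.96 [300. 179.]
pad_1 [0.5968 0.3413 0.0123] 0.85 [200. 138.]
pad_1 [ 0.2563 -0.4457  0.0109] 0.64 [331. 372.]
pad_1 [ 0.6091 -0.3101  0.0139] 0.59 [368. 238.]
carrier_1 [ 0.2299 -0.4105 -0.0027] 0.97 [309. 372.]
carrier_1 [ 0.625  -0.0308  0.0006] 0.89 [289. 189.]
carrier_1 [ 0.5621  0.3188 -0.0002] 0.67 [197. 149.]
carrier_1 [ 0.5857 -0.277   0.0019] 0.6 [351. 240.]
carrier_1 [ 0.6637 -0.0342  0.0086] 0.4 [299. 181.]
dish [ 0.6643 -0.0339  0.0112] 0.92 [299. 180.]
jar [0.595  0.3412 0.0091] 0.56 [199. 139.]
beaker [ 0.6111 -0.3057  0.0121] 0.56 [366. 238.]
1.0 [0.2147 0.6399 0.2266] [-3.1416  0.     -0.3237] 0.08741896328901298
```

View pics/scene0.png

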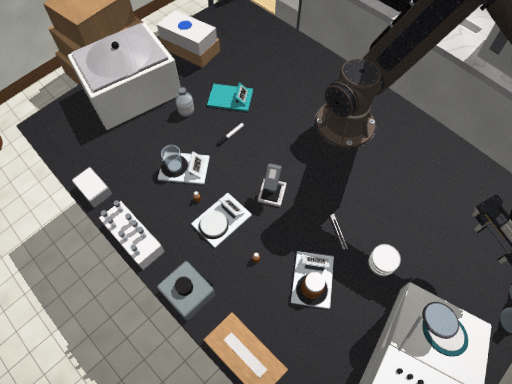

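View pics/side0.png

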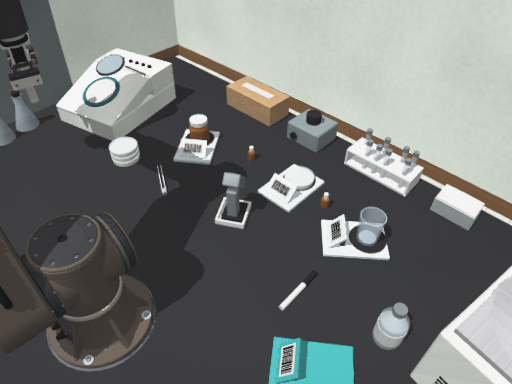

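The dish sits flat on the middle carrier (scene ~(213,222), side ~(298,178)). The jar is on the left carrier, the beaker on the right. The turquoise decoy is apart, at side (310,360), and the scanner stands in its dock at scene (272,190). I'll move near the scanner and refine its pose there.

```bash
python3 -m creep '{"translation":[[16,-44,0],[16,-44,0],[16,-44,0],[16,-44,0],[16,-44,0],[16,-44,0],[16,-44,0],[16,-44,0]],"spin":[0.1,0.1,0.1,0.1,0.1,0.1,0.1,0.1],"gripper":[1,1,1,1,1,1,1,1]}' 
python3 -m creep '{"translation":[[16,-40,10],[16,-40,10],[16,-40,10],[10,-30,0],[0,0,0],[0,0,0]],"spin":[0,0,0,0,0,0],"gripper":[1,1,1,1,1,1]}'
python3 - <<'E'
from h import *
f=snap('wrist','w1'); print(-np.array(f['R']).T@f['t'])
for l in ('scanner','window','dock','label_1','pad_1'):
    for d in nets.pinpoint('wrist',l)[:6]: print(l,np.array(d['centre']),round(d['confidence'],2),proj(f,d['centre'])[0].round())
s=get_state(); print(s['t'],s['eef_pos'],s['ee_rot'],s['q'])
E
```

```text
t: 1.8
eef_pos: [0.343, 0.2861, 0.2269]
ee_rot: [-3.141, -0.001, 0.481]
force: [1.4, 0.1, -0.4]
width: 0.0871
gripper_force: 0.0
t: 2.4
eef_pos: [0.4009, 0.1373, 0.2568]
ee_rot: [-3.141, -0.001, 0.474]
force: [-0.5, -0.1, -0.0]
width: 0.0876
gripper_force: 0.0
[0.4598 0.1668 0.4143]
scanner [0.4383 0.0117 0.004 ] 0.77 [352. 179.]
window [0.468  0.0303 0.0926] 0.6 [377. 164.]
window [0.4414 0.0124 0.0071] 0.44 [353. 177.]
label_1 [ 0.5797 -0.0313  0.0389] 0.85 [454.  96.]
2.7 [0.4006 0.1387 0.2564] [3.1415 0.0003 0.4777] [ 0.8028 -0.0928 -0.4528 -0.     -1.211   1.2458]
```

View pics/w1.png

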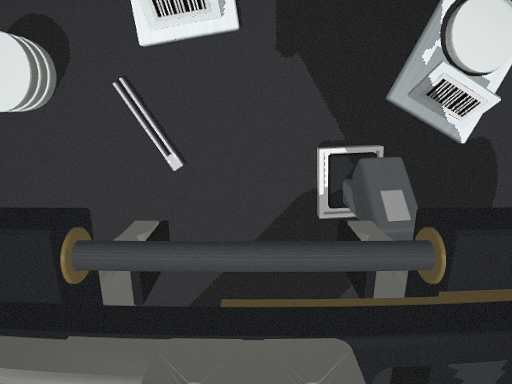

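The wrist picture shows the dock rim's outer corners at about (317,148), (383,146) and (318,218). The middle carrier's -x end edge runs from (388,98) to (463,142), with its label near (455,96). I'll back-project these.

```bash
cat >> h.py <<'E'
def back(f,uv,z):
    n=cv2.undistortPoints(np.float64(uv).reshape(-1,1,2),np.float64(f['mtx']),np.float64(f['D'])).reshape(-1,2)
    R=np.array(f['R']); d=np.c_[n,np.ones(len(n))]@R; c=-R.T@np.array(f['t'])
    return c+d*((np.broadcast_to(z,len(n))-c[2])/d[:,2])[:,None]
E
python3 - <<'E'
from h import *
f=cams.grab_frame('wrist')
P=back(f,[(317,148),(383,146),(318,218)],.016); print(P, np.linalg.norm(P[1]-P[0]),np.linalg.norm(P[2]-P[0]))
for d in (P[1]-P[0],P[2]-P[0]): print(np.arctan2(d[1],d[0]))
print('centre', (P[1]+P[2])/2)
Q=back(f,[(388,98),(463,142)],.012); d=Q[1]-Q[0]; print(Q,np.linalg.norm(d),np.arctan2(d[1],d[0])+np.pi/2, Q.mean(0))
L=back(f,[(455,97)],.037);print('label',L)
E
```

```text
[[0.4527 0.0763 0.016 ]
 [0.4932 0.0047 0.016 ]
 [0.3748 0.0296 0.016 ]] 0.08232557348804738 0.09085834880448668
-1.0565385241801528
-2.6007463540798597
centre [0.434  0.0171 0.016 ]
[[ 0.5458  0.0288  0.012 ]
 [ 0.5473 -0.0871  0.012 ]] 0.11597462757220613 0.012888318749989303 [ 0.5466 -0.0292  0.012 ]
label [[ 0.5799 -0.0321  0.037 ]]
```

```bash
python3 -m creep '{"translation":[[10,-30,0],[10,-30,0],[10,-30,0],[10,-31,0],[0,0,0],[0,0,0],[0,0,0]],"spin":[0.05,0,0,0,0,0,0],"gripper":[1,1,1,1,1,1,1]}'
python3 - <<'E'
from h import *
f=snap('wrist','w2'); s=get_state(); print(s['eef_pos'],s['ee_rot'])
e=np.array(s['eef_pos'])
for l in ('scanner','window','dock','label_1'):
    for d in nets.pinpoint('wrist',l)[:6]: print(l,np.array(d['centre']),round(d['confidence'],2),proj(f,d['centre'])[0].round())
E
```

```text
t: 3.45
eef_pos: [0.4407, 0.0175, 0.2565]
ee_rot: [-3.141, 0.0, 0.527]
force: [-0.3, -0.3, 0.1]
width: 0.0875
gripper_force: 0.0
[0.4406 0.0177 0.2565] [-3.1415  0.      0.5273]
scanner [0.4397 0.0136 0.005 ] 0.7 [255. 163.]
label_1 [ 0.553  -0.2436  0.0377] 0.85 [479. 193.]
label_1 [ 0.5761 -0.0347  0.0375] 0.71 [354.  85.]
```

View pics/w2.png

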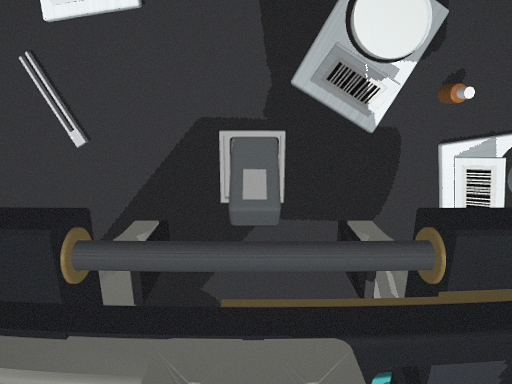

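The head is square to the image and centred between the fingers (column ~255, dock 219–286). I'll descend and grip.

```bash
python3 -m creep '{"translation":[[0,0,-40],[0,0,-40],[0,0,-30],[0,0,-26],[0,0,-20],[0,0,0],[0,0,0],[0,0,0]],"spin":[0,0,0,0,0,0,0,0],"gripper":[1,1,1,1,1,1,1,1]}' 30
python3 -m creep '{"translation":[[0,0,0],[0,0,0],[0,0,0],[0,0,0],[0,0,0],[0,0,0],[0,0,0],[0,0,0]],"spin":[0,0,0,0,0,0,0,0],"gripper":[0,0,0,0,0,0,0,0]}' 30
```

```text
t: 4.5
eef_pos: [0.4417, 0.0174, 0.1018]
ee_rot: [3.141, -0.002, 0.527]
force: [-0.4, 0.1, 0.2]
width: 0.0875
gripper_force: 0.0
t: 5.3
eef_pos: [0.4408, 0.0169, 0.1005]
ee_rot: [3.142, 0.0, 0.526]
force: [-0.4, 0.1, -0.6]
width: 0.0437
gripper_force: 30.0
```

```bash
python3 -m creep '{"translation":[[0,0,10],[0,0,15],[0,0,20],[0,0,15],[5,-10,0],[8,-15,0],[7,-12,0],[5,-10,0]],"spin":[0,0,0,0,-0.14,-0.14,-0.14,-0.12],"gripper":[0,0,0,0,0,0,0,0]}'
python3 -m creep '{"translation":[[0,0,0],[0,0,0],[0,0,0]],"spin":[0,0,0],"gripper":[0,0,0]}'
python3 - <<'E'
from h import *
f=snap('wrist','w3'); s=get_state(); print(s['eef_pos'],s['ee_rot'],s['gripper_force'])
for c in ('wrist','side','scene'):
  f=cams.grab_frame(c)
  if c=='side': cv2.imwrite('pics/s3.png',cv2.resize(f['img'][100:292,150:406,::-1],None,fx=3,fy=3))
  for l in ('scanner','window','label_1','carrier_1','pad_1'):
    for d in nets.pinpoint(c,l)[:6]:
      if abs(d['centre'][1]+.03)<.1: print(c,l,np.array(d['centre']),round(d['confidence'],2),proj(f,d['centre'])[0].round())
E
```

```text
t: 6.1
eef_pos: [0.4658, -0.0307, 0.161]
ee_rot: [-3.141, 0.0, -0.02]
force: [-0.3, 0.3, -2.3]
width: 0.044
gripper_force: 30.0
t: 6.4
eef_pos: [0.4654, -0.0299, 0.1606]
ee_rot: [-3.141, 0.0, -0.012]
force: [-0.2, 0.1, -3.4]
width: 0.0436
gripper_force: 30.0
[ 0.4655 -0.0298  0.1607] [-3.1415  0.0001 -0.0117] 29.967317283153534
wrist scanner [ 0.4618 -0.0293  0.0672] 0.64 [252. 197.]
wrist window [ 0.499  -0.0316  0.152 ] 0.83 [255. 172.]
wrist label_1 [ 0.5767 -0.0358  0.0377] 0.58 [258.  51.]
wrist carrier_1 [ 0.6261 -0.0334 -0.0053] 0.91 [254.   3.]
wrist pad_1 [ 0.6273 -0.0338 -0.0037] 0.63 [255.   1.]
wrist pad_1 [ 0.4967 -0.0325  0.1534] 0.57 [256. 177.]
side scanner [ 0.4634 -0.0294  0.0638] 0.89 [252. 201.]
side window [ 0.495  -0.0323  0.1511] 0.66 [262. 171.]
side label_1 [ 0.5784 -0.0302  0.0353] 0.65 [280. 188.]
side carrier_1 [ 0.6261 -0.0279  0.0018] 0.7 [289. 188.]
side carrier_1 [ 0.4606 -0.0332  0.0613] 0.17 [252. 203.]
side pad_1 [ 0.668  -0.0325  0.0098] 0.93 [299. 180.]
scene scanner [ 0.4624 -0.0294  0.066 ] 0.65 [257. 181.]
scene window [ 0.4952 -0.0295  0.1574] 0.65 [250. 172.]
scene label_1 [ 0.5797 -0.0334  0.0341] 0.66 [232. 206.]
scene pad_1 [ 0.6638 -0.0332  0.0123] 0.96 [214. 225.]
```

View pics/w3.png

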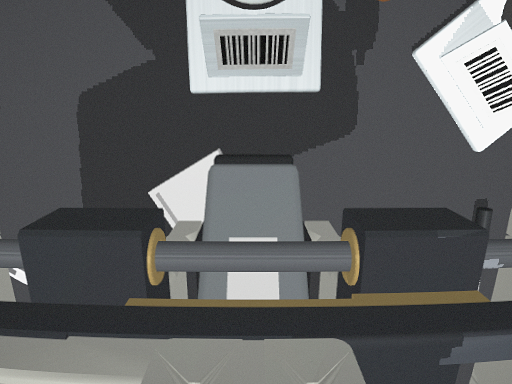

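View pics/s3.png

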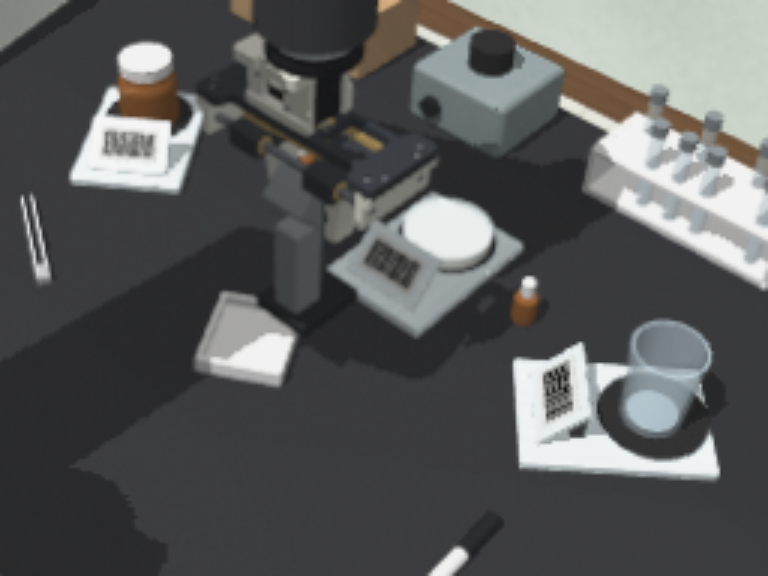

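The wrist view shows the scanner held upright, with the middle carrier's label straight ahead (column ~256). The side crop shows the empty dock and the dish carrier facing the scanner. I'll lower 30 mm and hold.

```bash
python3 -m creep '{"translation":[[0,-1,-10],[0,-1,-10],[0,0,-10],[0,0,0],[0,0,0],[0,0,0],[0,0,0],[0,0,0]],"spin":[0,0,0,0,0,0,0,0],"gripper":[0,0,0,0,0,0,0,0]}'
for i in 1 2 3; do python3 -m creep '{"translation":[[0,0,0],[0,0,0],[0,0,0],[0,0,0],[0,0,0],[0,0,0],[0,0,0],[0,0,0]],"spin":[0,0,0,0,0,0,0,0],"gripper":[0,0,0,0,0,0,0,0]}'; done
python3 - <<'E'
from h import *
for c in ('scene','side'):
  f=cams.grab_frame(c)
  for l in ('scanner','window','dock','label_1'):
    for d in nets.pinpoint(c,l)[:6]:
      if abs(d['centre'][1]+.01)<.1: print(c,l,np.array(d['centre']),round(d['confidence'],2))
  if c=='side': cv2.imwrite('pics/s4.png',cv2.resize(f['img'][140:268,190:318,::-1],None,fx=4.5,fy=4.5))
s=get_state();print(s['eef_pos'],s['ee_rot'],s['t'])
E
```

```text
t: 8.15
eef_pos: [0.466, -0.032, 0.1309]
ee_rot: [-3.141, -0.001, -0.014]
force: [-0.6, -0.1, -3.1]
width: 0.044
gripper_force: 30.0
t: 8.95
eef_pos: [0.4658, -0.0321, 0.1305]
ee_rot: [3.142, 0.0, -0.014]
force: [1.1, 0.2, -3.0]
width: 0.0441
gripper_force: 30.0
t: 9.75
eef_pos: [0.4658, -0.0321, 0.1306]
ee_rot: [3.142, 0.0, -0.014]
force: [-0.9, -0.2, -3.6]
width: 0.0438
gripper_force: 30.0
t: 10.55
eef_pos: [0.4657, -0.0321, 0.1305]
ee_rot: [-3.142, 0.0, -0.014]
force: [0.2, 1.6, -2.3]
width: 0.0439
gripper_force: 30.0
scene scanner [ 0.4613 -0.0328  0.0337] 0.56
scene window [ 0.4951 -0.032   0.1294] 0.94
scene window [ 0.5823 -0.0311  0.0375] 0.48
scene dock [ 0.4332  0.0163 -0.0015] 0.86
scene label_1 [ 0.5791 -0.0309  0.0373] 0.96
side scanner [ 0.4635 -0.0339  0.031 ] 0.94
side dock [0.4371 0.0134 0.0016] 0.93
side dock [ 0.6262 -0.0306 -0.0018] 0.73
side dock [ 0.6675 -0.0352  0.0087] 0.17
side label_1 [ 0.5772 -0.0314  0.0336] 0.7
side label_1 [ 0.6248 -0.0298 -0.002 ] 0.25
[ 0.4658 -0.0321  0.1306] [ 3.1416 -0.     -0.0138] 11.05
```

View pics/s4.png

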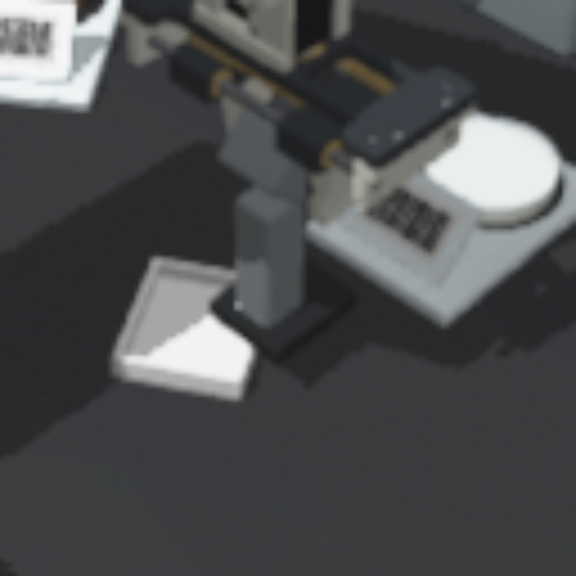

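The side crop shows the scanner facing the label and held still, so the scan is done. I'll go back over the dock to the pose I grasped from.

```bash
python3 -m creep '{"translation":[[0,0,15],[0,0,15],[-5,10,0],[-8,15,0],[-7,14,0],[-5,10,0],[0,0,0],[0,0,0]],"spin":[0,0,0.14,0.14,0.14,0.12,0,0],"gripper":[0,0,0,0,0,0,0,0]}'
python3 -m creep '{"translation":[[0,0,0],[0,0,-15],[0,0,-15],[0,0,0],[0,0,0],[0,0,0]],"spin":[0,0,0,0,0,0],"gripper":[0,0,0,0,0,0]}'
python3 - <<'E'
from h import *
for c in ('scene','side','wrist'):
  f=cams.grab_frame(c)
  if c=='wrist': cv2.imwrite('pics/w5.png',f['img'][:,:,::-1])
  for l in ('scanner','dock'):
    for d in nets.pinpoint(c,l)[:3]: print(c,l,np.array(d['centre']),round(d['confidence'],2))
  if c=='side': cv2.imwrite('pics/s5.png',cv2.resize(f['img'][150:250,180:280,::-1],None,fx=6,fy=6))
s=get_state();print(s['eef_pos'],s['ee_rot'],s['t'])
E
```

```text
t: 11.85
eef_pos: [0.4409, 0.017, 0.1607]
ee_rot: [3.141, -0.0, 0.524]
force: [0.8, -0.1, -3.0]
width: 0.0439
gripper_force: 30.0
t: 12.45
eef_pos: [0.4414, 0.0169, 0.1313]
ee_rot: [3.141, -0.001, 0.526]
force: [0.4, 0.7, -2.5]
width: 0.0437
gripper_force: 30.0
scene scanner [0.4347 0.0177 0.036 ] 0.85
scene scanner [0.4338 0.0163 0.0032] 0.37
scene dock [0.4358 0.0152 0.0036] 0.8
side scanner [0.4372 0.0161 0.0334] 0.8
side dock [ 0.4371  0.013  -0.0008] 0.64
wrist scanner [0.4369 0.0155 0.038 ] 0.95
[0.4408 0.017  0.1307] [ 3.1416 -0.0003  0.5262] 12.9
```

View pics/s5.png

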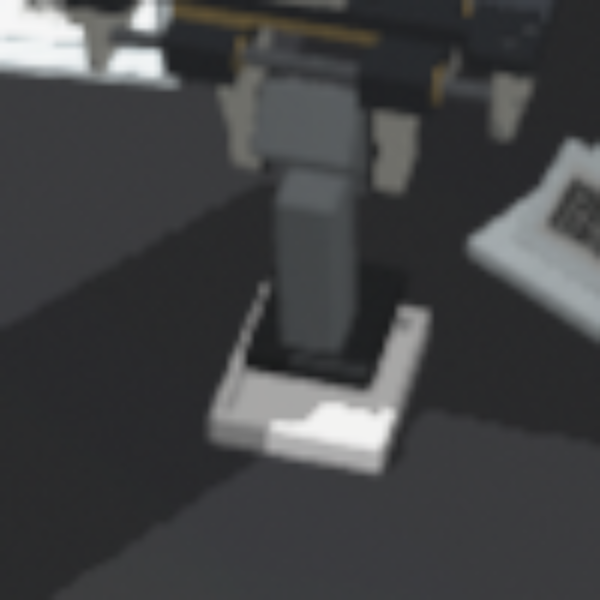

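The side crop shows the foot square above the tray. I'll lower it while watching the force.

```bash
python3 -m creep '{"translation":[[0,0,-10],[0,0,-8],[0,0,-6],[0,0,-4],[0,0,-1],[0,0,0],[0,0,0],[0,0,0]],"spin":[0,0,0,0,0,0,0,0],"gripper":[0,0,0,0,0,0,0,0]}'
python3 -m creep '{"translation":[[0,0,-1],[0,0,0],[0,0,0],[0,0,0]],"spin":[0,0,0,0],"gripper":[0,0,0,0]}'
```

```text
t: 13.7
eef_pos: [0.441, 0.017, 0.1018]
ee_rot: [3.142, -0.001, 0.526]
force: [-0.2, -0.3, -3.0]
width: 0.0442
gripper_force: 30.0
t: 14.1
eef_pos: [0.4408, 0.0169, 0.1006]
ee_rot: [3.142, -0.0, 0.526]
force: [-0.5, 0.7, -2.7]
width: 0.0441
gripper_force: 30.0
```

```bash
python3 -m creep '{"translation":[[0,0,-0.5],[0,0,0],[0,0,0]],"spin":[0,0,0],"gripper":[0,0,0]}'; python3 -m creep '{"translation":[[0,0,-0.5],[0,0,0],[0,0,0]],"spin":[0,0,0],"gripper":[0,0,0]}'
```

```text
t: 14.4
eef_pos: [0.441, 0.0169, 0.1005]
ee_rot: [3.141, -0.0, 0.526]
force: [-2.6, -0.6, 6.3]
width: 0.0441
gripper_force: 30.0
t: 14.7
eef_pos: [0.4411, 0.0168, 0.1004]
ee_rot: [3.141, -0.001, 0.527]
force: [-3.9, -0.6, 11.1]
width: 0.0438
gripper_force: 30.0
```

Contact with the floor. I'll release and rise.

```bash
python3 -m creep '{"translation":[[0,0,0.5],[0,0,0],[0,0,0],[0,0,0],[0,0,0],[0,0,0],[0,0,0],[0,0,0]],"spin":[0,0,0,0,0,0,0,0],"gripper":[0,1,1,1,1,1,1,1]}'
python3 -m creep '{"translation":[[0,0,15],[0,0,30],[0,0,40],[0,0,40],[0,0,40],[0,20,0],[0,0,0],[0,0,0]],"spin":[0,0,0,0,0,0,0,0],"gripper":[1,1,1,1,1,1,1,1]}'
python3 - <<'E'
from h import *
for c in ('scene','side'):
  f=cams.grab_frame(c)
  for l in ('scanner','dock','window'):
    for d in nets.pinpoint(c,l)[:2]: print(c,l,np.array(d['centre']),round(d['confidence'],2))
  if c=='side': cv2.imwrite('pics/s6.png',cv2.resize(f['img'][120:270,160:360,::-1],None,fx=4,fy=4))
E
```

```text
t: 15.5
eef_pos: [0.4408, 0.0169, 0.1]
ee_rot: [-3.142, 0.0, 0.526]
force: [-0.2, -0.7, 0.5]
width: 0.0869
gripper_force: 0.0
t: 16.3
eef_pos: [0.4404, 0.0369, 0.2647]
ee_rot: [-3.141, 0.001, 0.527]
force: [-0.2, 0.5, -0.7]
width: 0.0874
gripper_force: 0.0
scene scanner [0.4343 0.0174 0.0043] 0.8
scene dock [0.4348 0.0134 0.    ] 0.65
scene dock [ 0.5638  0.3168 -0.0023] 0.29
scene window [0.4659 0.0357 0.0973] 0.73
side scanner [0.4377 0.0144 0.0009] 0.7
side dock [0.4363 0.0117 0.0002] 0.75
side window [0.4667 0.033  0.0914] 0.78
side window [0.5934 0.3424 0.0123] 0.26
```

View pics/s6.png

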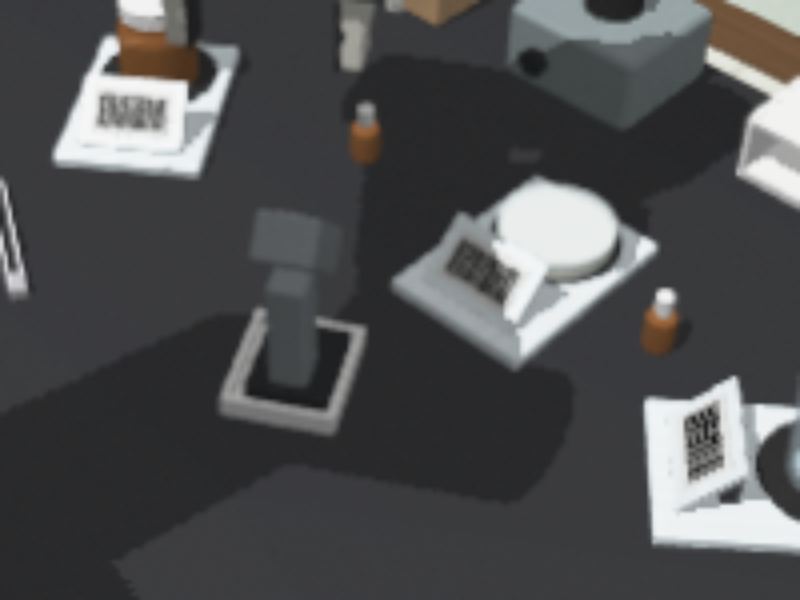

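The scanner stands upright in its tray (crop ~(290,380)) with the fingers clear, and nothing else in view has moved. Handing in.

```bash
python3 -c "
from station import arm; print(arm.job_done())"
```

```text
the job is handed in; nothing more can be done
None
```

I scanned the middle carrier's label (the one with the dish), holding still for over two seconds, then stood the scanner back in its dock, let go and handed the job in; the hand-in gave no verdict.

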